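# Roll the steel sleeve up the ramp into its seat

## Task

Push the steel roller up the wooden ramp with your fingertips until it drops into the seat at the top and rests against the end stop, then let go and move clear. Keep it on the ramp and keep your fingers behind it all the way up so that it never rolls back or runs off freely; do not lift or carry it, and leave the tools around it alone.

Things in the scene. Friction and masses are not known exactly. Their poses are not given: they have to be found in the camera images.
- ramp: Fixed wooden channel ramp, 278 long (x), 136 wide (y), all in mm. Origin on the bench under its middle line; +x is the way up, z up. Place and yaw vary. Level apron at x -150 to -45, top at z 12, its -x end open; slope to the crest at x 75; seat to the stop. Inside width 116; side rails 10 thick stand 13 above apron and slope, and reach z 44 beside the seat.
- ramp_foot (a point): Middle of the line where the level apron ends and the straight 9 degree slope begins: ramp x -45, z 12 mm. Nothing on the slope holds the roller: let go there, it rolls back down and off the apron.
- ramp_crest (a point): Middle of the crest, the top edge of the slope: ramp x 75, z 31 mm. Behind it a level seat floor, one 3 mm step lower (z 28), runs on to x 110.
- ramp_stop (a point): Middle of the foot of the stop face: ramp x 110, z 28 mm. The stop is a wooden cross wall, 18 mm thick, its face across the ramp, its top at z 64.
- roller: Loose polished, slightly oily steel sleeve, a cylinder 44 mm in diameter, 110 mm long, about 0.5 kg. Origin at the middle of its axis; its y axis is the cylinder axis. Starts at rest across the apron, axis at ramp x -87 to -55, z 34 mm. Seated, its axis is at ramp x 86 to 88, z 50 mm. Rolls freely; a slow push at axis height needs a few newtons.
- mallet: Bystander: wooden mallet, its head (68 mm diameter, 90 mm tall) standing on end beside the ramp, handle 22 mm thick level at 45 mm height, pointing along its +y to 180 mm from the head's axis. Origin under the head. Leave it alone.
- file: Bystander: flat file with wooden handle lying on the bench, 230 mm long (its x from -90 to 140 mm), 24 mm wide, 22 mm high at the handle (-x part). Leave it alone.
- mandrel: Bystander: dark steel ring mandrel, a slim cone 120 mm tall standing on a round foot of 52 mm diameter. Origin under the foot. Leave it alone.
- block: Bystander: steel bench block 60 x 60 x 22 mm. Origin under its centre. Leave it alone.
Not all that is in view belongs to the job. What is shaped like the roller but turquoise is not meant.

How it is judged:
By the outcome, as a careful person would: the job done as asked, in the order asked, and still so for the second after the job is handed in, with the robot touching nothing.
It also fails if it takes over 37 s, if anything falls off the work surface, if the arm or the gripper's body presses on something with over 40 N, if the wrist force passes 120 N, or if a joint passes its speed limit or range.

## Robot

A 6-joint arm with a two-finger parallel gripper is mounted at the origin on the work surface. World frame = base frame: x ahead of the robot, y to its left, z up, the work surface at z = 0. Lengths are in mm, angles in rad, forces in N, time in s.
With the tool pointing down it reaches from about 250 to 775 mm from the base axis. Payload 8.9 kg.
Tool frame: the origin (TCP) lies between the finger pads; the fingertips stand 14 mm ahead of it and the grasp point (between the pads) lies 5 mm behind it; z points along the fingers, y is the line along which they close (so a half turn about z gives the same grasp; the last joint's range is limited). The gripper opens to 85 mm and grips with 20 to 120 N. Pads are 22 mm wide; open, the fingers measure 114 mm over their backs; the gripper's body (76 mm by 85 mm) begins 54 mm behind the grasp point. The pads swing forward as they close: fully open they stand 13 mm farther back than shut.
Start: joints at [1.025, 0.291, -0.153, 1.127, 0, 1.431], TCP at [207.722, 482.157, 245.305] pointing down, gripper open.
Joint ranges: [-2.52, 2.52], [-0.91, 1.74], [-1.3, 1.37], [-1.96, 2.02], [-1.52, 1.47], [-3.14, 3.14]. Speed limits (rad/s): [2.22, 2.22, 2.79, 3.14, 3.14, 3.14].

## Interface

Orientations are given as a 3x3 rotation matrix whose columns are the frame's x, y, z axes.
In Python, from bench import bot gives the robot as it stands.
- The arm moves only by the tool arm_command, never from a script. Its argument "motion" is text: rows parted by semicolons, each of 7 numbers parted by spaces: the shift along the world's x, y, z in mm, then the turn, a rotation vector about the world's x, y, z in degrees, then the opening in per cent of the stroke, from 0 (shut) to 100 (fully open). A call has exactly 8 rows; each row shifts and turns the commanded pose from where the row before left it; what a row does not reach is not made up. A row lasts 1/12 s, in which the tool goes at most 41.7 mm and 7.16 degrees, less where a joint would pass 70% of its speed; a pose out of reach is approached as far as the arm can. A call is refused whole if a number of a shift passes 41.7 or a number of a turn 7.16, either way. A call with a gripper value outside its range is refused whole. The fingers move at their own pace and stop on an object; the grip force is fixed at half the most. Time passes only in rows, so rows that do not move let the fingers close, or fill a call up. It gives the time, the measured TCP pose, the force, the opening and the grip force at its end, in the units of the state.
- bot.read_state(): the state, without advancing time (a new reading comes with each control period).
- bot.read_camera(name): name is "side" or "top" or "wrist"; returns a dict with "frame" (384x512x3 uint8, red, green, blue), "K" (3x3 intrinsics, pixels), "R" (3x3) and "t" (3): a world point X has camera coordinates R X + t. Camera axes: x right, y down, z forward; pixel columns grow to the right and rows downward; lengths in mm; the calibration is good to about 2 mm. A picture is of the moment at which its call begins. There is no depth.
- bot.job_done(): hands the job in; it is judged then, once.
The state is a dict: "clock": time; "joints": joint angles; "joint_vel": joint speeds; "joint_torque": joint torques, N m; "eef_pos": TCP position; "orientation": TCP orientation; "ft_force": force on the tool from outside, world axes, zero at the start; "moment": the same for the moment, N m; "width": finger opening in mm; "grasp_force": force on a finger pad.
Only numpy, scipy, OpenCV 4.12 (cv2) and the standard library are available. Lean on these libraries where they do the work, as an engineer would, in place of code of your own. Each camera call takes 0.05 s, during which the arm holds its last target. There are 200 camera calls.

## Working session

There is one attempt and no reset: what is moved stays moved. The work goes in short steps, Python scripts to look and compute and a tool call to move; the robot and the scene stay as the last step left them, time stands still between calls to the robot, and variables do not carry over. Pictures are saved under pics/ and viewed, at most 10 in all, crops included, and the job is handed in when it is done.

Besides the shell and the picture viewer there is one more tool, called after "Emit:" by a JSON object that holds its "method" and its "body". arm_command: Moves the arm, as the interface text tells. Its arguments: {"type":"object","properties":{"motion":{"type":"string"}},"required":["motion"]}

```bash
mkdir -p pics
python3 - <<'E'
from bench import bot
import cv2,numpy as np,pickle
d={}
for n in ("side","top"):
    c=bot.read_camera(n); d[n]=c; cv2.imwrite(f"pics/{n}0.png",c["frame"][:,:,::-1])
    print(n,c["K"].tolist(),np.round(c["R"],3).tolist(),c["t"])
pickle.dump(d,open("c0.pkl","wb"))
s=bot.read_state();print(s["eef_pos"],s["orientation"],s["clock"])
E
```

```text
side [[392.21570672132185, 0.0, 259.7852818457025], [0.0, 392.21570672132185, 193.57380470825], [0.0, 0.0, 1.0]] [[-0.996, -0.094, -0.009], [-0.062, 0.727, -0.684], [0.071, -0.68, -0.729]] [519.80063556  83.57038403 908.971692  ]
top [[453.2271459024904, 0.0, 257.2792325658369], [0.0, 453.2271459024904, 189.82028907187404], [0.0, 0.0, 1.0]] [[-0.027, -0.999, -0.036], [-0.993, 0.031, -0.114], [0.115, 0.033, -0.993]] [  40.44507757  534.53443376 1026.19005637]
[207.53290036 481.84711211 244.80697416] [[-9.18394556e-01  3.95665372e-01 -5.93579268e-04]
 [ 3.95665786e-01  9.18394043e-01 -9.83158738e-04]
 [ 1.56137797e-04 -1.13778664e-03 -9.99999341e-01]] 0.1
```

View pics/top0.png

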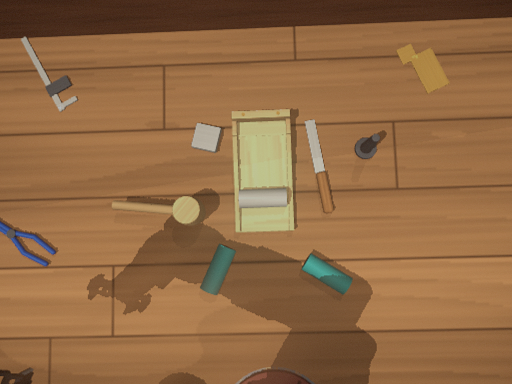

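View pics/side0.png

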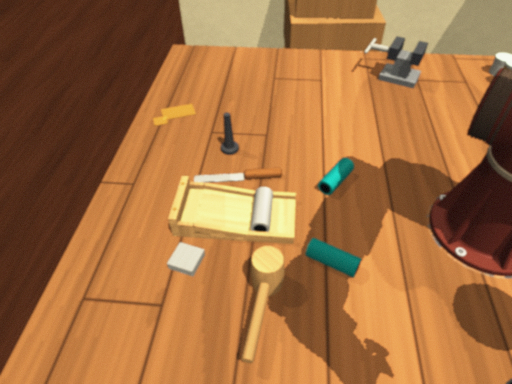

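The steel roller is the grey cylinder at about (263,199) in the top view, lying on the apron. The stop is at the top of the picture (row ~114).

Things that could be mistaken for it are the turquoise cylinders at (218,269) and (327,273). The mallet head is at (186,210), the file at (320,165), the block at (207,137) and the mandrel at (366,148). I choose the grey cylinder on the ramp, and will measure and check it in a crop.

```bash
cat > h.py <<'E'
import numpy as np,cv2
def ray(c,uv,z):
    K,R,t=c["K"],np.array(c["R"]),np.array(c["t"])
    o=-R.T@t; d=R.T@np.linalg.inv(K)@np.array([uv[0],uv[1],1.]); return (o+d*(z-o[2])/d[2])
def proj(c,X):
    p=c["K"]@(np.array(c["R"])@np.array(X)+np.array(c["t"])); return p[:2]/p[2]
def big(m):
    cs,_=cv2.findContours(m.astype(np.uint8),cv2.RETR_EXTERNAL,cv2.CHAIN_APPROX_NONE); return max(cs,key=cv2.contourArea)
E
python3 - <<'E'
from h import *; import pickle
c=pickle.load(open("c0.pkl","rb"))["top"]; f=c["frame"]
hsv=cv2.cvtColor(f,cv2.COLOR_RGB2HSV)
print([hsv[r,q].tolist() for r,q in [(199,263),(180,263),(160,237),(114,263),(160,220),(225,250)]])
roi=np.zeros(f.shape[:2],bool); roi[95:245,225:302]=1
rol=roi&(hsv[...,1]<60)&(hsv[...,2]>60)
h=hsv[...,0]; ramp=roi&(h>=20)&(h<=40)&(hsv[...,2]>90)
rm=cv2.morphologyEx((ramp|rol).astype(np.uint8),cv2.MORPH_OPEN,np.ones((5,5)))
B=big(rm); q=cv2.approxPolyDP(B,6,True)[:,0]; print("quad",q.tolist(),"rect",cv2.boxPoints(cv2.minAreaRect(B)).tolist())
C=big(rol); r=cv2.minAreaRect(C); bx=cv2.boxPoints(r); print("roller",r,bx.tolist())
print([np.round(ray(c,p,34),1).tolist() for p in bx], ray(c,r[0],34))
v=cv2.resize(f[95:245,220:310],None,fx=4,fy=4)
for k,col in ((B,(255,0,0)),(C,(0,0,255))): cv2.polylines(v,[((k-[220,95])*4+2).astype(np.int32)],True,col,1)
cv2.imwrite("pics/crop.png",v[:,:,::-1])
E
```

```text
[[24, 27, 190], [32, 73, 193], [24, 92, 185], [24, 96, 188], [14, 134, 154], [29, 76, 189]]
quad [[284, 120], [239, 122], [234, 187], [239, 168], [240, 187], [249, 188], [235, 190], [241, 231], [293, 229], [286, 189], [272, 187], [292, 185]] rect [[231.33346557617188, 121.83648681640625], [289.7785339355469, 119.63101196289062], [293.9399108886719, 229.90792846679688], [235.49484252929688, 232.1134033203125]]
roller ((262.4922790527344, 197.776123046875), (18.05823516845703, 47.45455551147461), 88.02507019042969) [[238.4679412841797, 189.57005310058594], [285.8943176269531, 187.93467712402344], [286.5166015625, 205.98219299316406], [239.09024047851562, 207.61756896972656]]
[[537.1, 68.6, 34.0], [537.5, -41.8, 34.0], [495.5, -41.8, 34.0], [494.9, 68.1, 34.0]] [516.21155845  13.16263197  34.        ]
```

View pics/crop.png

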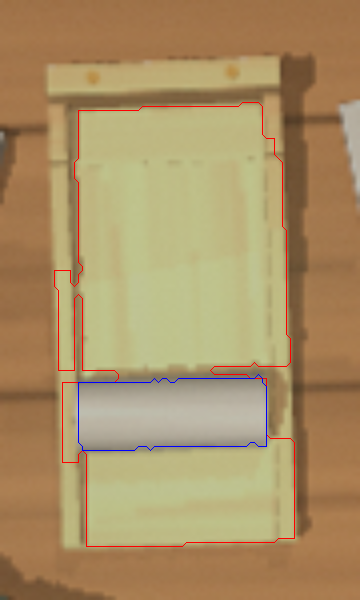

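The crop shows the grey roller, about px (238–286, 188–208), across the apron and measuring 110 x 42 mm, so the choice is right. The ramp's top corners at the stop's back edge are at (232,111) and (290,109). Its near-end rail corners are at (236,232) and (294,230).

Run:
```python
from h import *; import pickle
c=pickle.load(open("c0.pkl","rb"))["top"]
P=[ray(c,p,z) for p,z in [((231.8,111.3),64),((289.8,109.3),64),((236,232),25),((294,229.7),25)]]
for p in P: print(p.round(1))
a=(P[0]+P[1])/2; b=(P[2]+P[3])/2; d=(a-b)[:2]; print("len",np.hypot(*d),"yaw",np.degrees(np.arctan2(d[1],d[0])),"w",np.linalg.norm(P[0]-P[1]),np.linalg.norm(P[2]-P[3]))
for i,j in((1,0),(3,2)):
    e=(P[j]-P[i])[:2]; print("yaw cross",np.degrees(np.arctan2(-e[0],e[1])))
u=d/np.hypot(*d); o=((a[:2]-128*u)+(b[:2]+150*u))/2; r=np.array([516.2,13.2])-o
print("origin",o,"roller ramp xy",r@u,r@[-u[1],u[0]])
```

```text
[716.2  77.7  64. ]
[715.8 -56.1  64. ]
[439.   77.2  25. ]
[440.6 -57.5  25. ]
len 276.19150059286324 yaw 0.1932359674650437 w 133.86947203510783 134.77759819016916
yaw cross -0.13595130440068312
yaw cross 0.6611380464614703
origin [588.89975566  10.36714729] roller ramp xy -72.6897881241086 3.078023609480697
```

Ramp origin is about (589, 10) with yaw about 0.2°. The roller axis is at ramp x −73, inside the range given, so I set out.

Emit:
{"method": "arm_command", "body": {"motion": "16 -29.5 0 0 0 2.9 50;16 -29.5 0 0 0 2.9 50;16 -29.5 0 0 0 2.9 50;16 -29.5 0 0 0 2.9 50;16 -29.5 0 0 0 2.9 50;16 -29.5 0 0 0 2.9 50;16 -29.5 0 0 0 2.9 50;16 -29.5 0 0 0 3 50"}}

```text
clock: 0.77
eef_pos: [336.0, 244.6, 245.2]
orientation: [[-1.0, -0.003, -0.0], [-0.003, 1.0, -0.0], [0.0, -0.0, -1.0]]
ft_force: [0.4, 1.0, -0.1]
width: 43.2
grasp_force: 0.0
```

Emit:
{"method": "arm_command", "body": {"motion": "15.5 -29.5 0 0 0 0 50;15.5 -29.5 -10 0 0 0 50;15.5 -29.5 -15 0 0 0 50;15.5 -29.5 -20 0 0 0 50;15.5 -29.5 -20 0 0 0 50;15.5 -29.5 -20 0 0 0 50;15.5 -29.5 -15 0 0 0 50;15.5 -29 -5 0 0 0 50"}}

```text
clock: 1.43
eef_pos: [458.6, 9.1, 138.0]
orientation: [[-1.0, 0.0, -0.003], [0.0, 1.0, 0.001], [0.003, 0.001, -1.0]]
ft_force: [-0.2, 0.4, -0.3]
width: 42.8
grasp_force: 0.0
```

Run:
```python
from bench import bot
from h import *; import pickle
w=bot.read_camera("wrist"); s=bot.read_camera("side")
pickle.dump((w,s),open("c1.pkl","wb"))
v=np.vstack([cv2.resize(w["frame"],(400,300)),cv2.resize(s["frame"][150:270,150:310],(400,300))])
cv2.imwrite("pics/a1.png",v[:,:,::-1]); print(bot.read_state()["eef_pos"])
```

```text
[461.16772442   7.10770878 139.07294676]
```

View pics/a1.png

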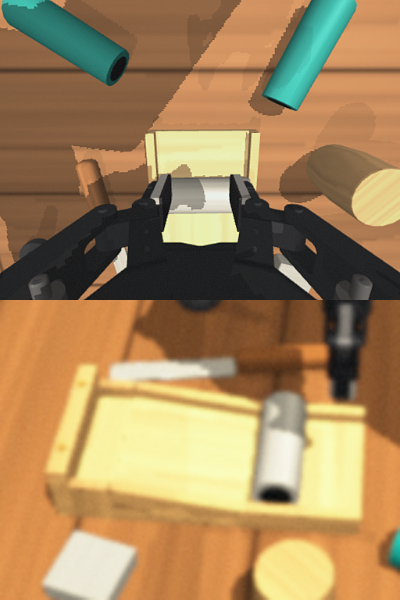

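The wrist view shows the fingers over the apron behind the roller, between the rails. The side view shows the roller at rest and nothing else close by. Next I descend behind it and centre in y.

Emit:
{"method": "arm_command", "body": {"motion": "0 1 -15 0 0 0 50;0 1 -20 0 0 0 50;0 1 -20 0 0 0 50;0 1 -15 0 0 0 50;0 0 -14 0 0 0 50;0 0 -10 0 0 0 50;0 0 -5 0 0 0 50;0 0 -3 0 0 0 50"}}

```text
clock: 2.2
eef_pos: [459.1, 15.0, 37.8]
orientation: [[-1.0, -0.0, -0.001], [-0.0, 1.0, 0.0], [0.001, 0.0, -1.0]]
ft_force: [0.1, -0.2, 0.6]
width: 42.6
grasp_force: 0.0
```

Run:
```python
from bench import bot
from h import *
s=bot.read_camera("side"); st=bot.read_state(); print(st["eef_pos"],st["ft_force"])
cv2.imwrite("pics/a2.png",cv2.resize(s["frame"][130:260,150:320],(680,520),interpolation=cv2.INTER_CUBIC)[:,:,::-1])
e=st["eef_pos"]
for dz in(0,-14):
  p=proj(s,e+[0,0,dz]); print("tip in crop",(p-[150,130])*4)
```

```text
[459.21052042  14.97009192  37.74632638] [-0.59500826 -0.19562138  0.0946583 ]
tip in crop [544.84653657 323.64666653]
tip in crop [543.8823235  339.30850174]
```

View pics/a2.png

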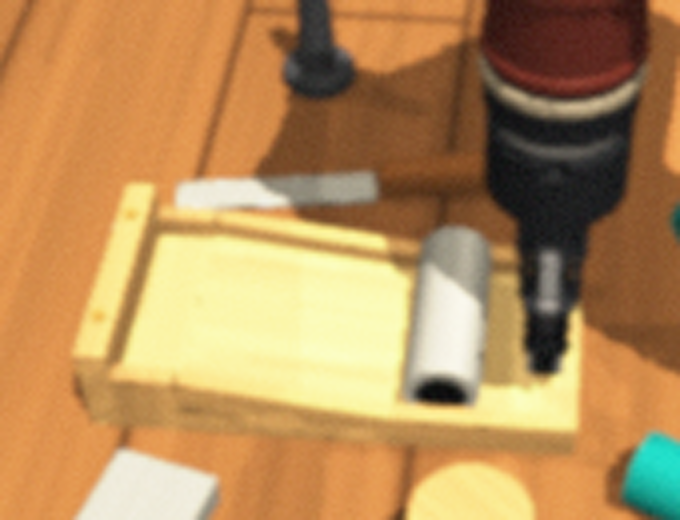

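The fingertips are over the apron behind the roller, at crop (545,365), with the roller at (445,320). I lower 8 mm, centre in y, then come up to it slowly.

Emit:
{"method": "arm_command", "body": {"motion": "0 -2 -4 0 0 0 50;0 -1 -4 0 0 0 50;3 0 0 0 0 0 50;3 0 0 0 0 0 50;3 0 0 0 0 0 50;2 0 0 0 0 0 50;2 0 0 0 0 0 50;2 0 0 0 0 0 50"}}

```text
clock: 2.92
eef_pos: [475.1, 11.7, 30.4]
orientation: [[-1.0, 0.0, 0.0], [0.0, 1.0, 0.0], [-0.0, 0.0, -1.0]]
ft_force: [-0.3, -0.1, -0.6]
width: 42.7
grasp_force: 0.0
```

Emit:
{"method": "arm_command", "body": {"motion": "1.5 0 0 0 0 0 50;1.5 0 0 0 0 0 50;1.5 0 0 0 0 0 50;1.5 0 0 0 0 0 50;1.5 0 0 0 0 0 50;1.5 0 0 0 0 0 50;1.5 0 0 0 0 0 50;1.5 0 0 0 0 0 50"}}

```text
clock: 3.58
eef_pos: [486.9, 11.7, 30.3]
orientation: [[-1.0, 0.0, 0.0], [0.0, 1.0, 0.0], [-0.0, 0.0, -1.0]]
ft_force: [-0.9, -0.8, 0.5]
width: 42.9
grasp_force: 0.2
```

Emit:
{"method": "arm_command", "body": {"motion": "2 0 0 0 0 0 50;2 0 0 0 0 0 50;2.5 0 0 0 0 0 50;2.5 0 0 0 0 0 50;2.5 0 0 0 0 0 50;2.5 0 0 0 0 0 50;3 0 0 0 0 0 50;3 0 0 0 0 0 50"}}

```text
clock: 4.25
eef_pos: [507.0, 11.7, 30.3]
orientation: [[-1.0, 0.0, 0.0], [0.0, 1.0, 0.0], [-0.0, 0.0, -1.0]]
ft_force: [0.6, -0.4, 0.5]
width: 42.6
grasp_force: 0.1
```

Emit:
{"method": "arm_command", "body": {"motion": "3 0 0.3 0 0 0 50;3 0 0.3 0 0 0 50;3 0 0.5 0 0 0 50;3 0 0.5 0 0 0 50;3 0 0.5 0 0 0 50;3 0 0.5 0 0 0 50;3 0 0.5 0 0 0 50;3 0 0.5 0 0 0 50"}}

```text
clock: 4.92
eef_pos: [531.0, 11.7, 34.0]
orientation: [[-1.0, 0.0, -0.0], [0.0, 1.0, -0.0], [0.0, -0.0, -1.0]]
ft_force: [-1.1, 1.1, 0.4]
width: 43.1
grasp_force: 0.9
```

Run:
```python
from bench import bot
from h import *
s=bot.read_camera("side"); st=bot.read_state(); print(st["eef_pos"],st["ft_force"])
cv2.imwrite("pics/a3.png",cv2.resize(s["frame"][130:260,150:320],(680,520),interpolation=cv2.INTER_CUBIC)[:,:,::-1])
```

```text
[531.84530164  11.57902051  34.13581762] [0.12471544 0.29911884 0.19989465]
```

View pics/a3.png

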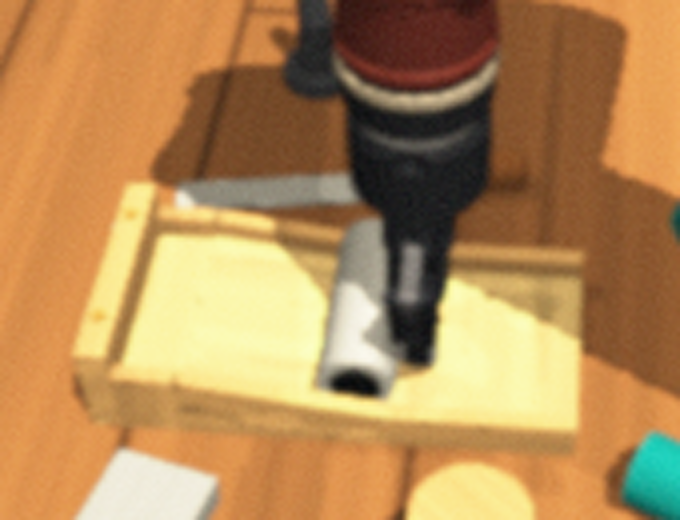

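The fingers are in contact and the roller is square on the lower slope, at crop (362,310). Continuing up.

Emit:
{"method": "arm_command", "body": {"motion": "3 0 0.5 0 0 0 50;3 0 0.5 0 0 0 50;3 0 0.5 0 0 0 50;3 0 0.5 0 0 0 50;3 0 0.5 0 0 0 50;3 0 0.5 0 0 0 50;3 0 0.5 0 0 0 50;3 0 0.5 0 0 0 50"}}

```text
clock: 5.63
eef_pos: [555.0, 11.7, 38.0]
orientation: [[-1.0, 0.0, 0.0], [0.0, 1.0, -0.0], [-0.0, -0.0, -1.0]]
ft_force: [-2.1, -0.4, 0.7]
width: 42.5
grasp_force: 0.9
```

Emit:
{"method": "arm_command", "body": {"motion": "3 0 0.5 0 0 0 50;3 0 0.5 0 0 0 50;3 0 0.5 0 0 0 50;3 0 0.5 0 0 0 50;3 0 0.5 0 0 0 50;3 0 0.5 0 0 0 50;3 0 0.5 0 0 0 50;3 0 0.5 0 0 0 50"}}

```text
clock: 6.3
eef_pos: [579.0, 11.6, 41.9]
orientation: [[-1.0, 0.0, -0.0], [0.0, 1.0, 0.0], [0.0, 0.0, -1.0]]
ft_force: [-2.7, -0.1, 0.4]
width: 42.5
grasp_force: 0.9
```

Emit:
{"method": "arm_command", "body": {"motion": "3 0 0.5 0 0 0 50;3 0 0.5 0 0 0 50;3 0 0.5 0 0 0 50;3 0 0.5 0 0 0 50;3 0 0.5 0 0 0 50;3 0 0.5 0 0 0 50;3 0 0.5 0 0 0 50;2.5 0 0.4 0 0 0 50"}}

```text
clock: 6.97
eef_pos: [602.6, 11.7, 45.9]
orientation: [[-1.0, 0.0, 0.0], [0.0, 1.0, 0.0], [-0.0, 0.0, -1.0]]
ft_force: [-1.8, -0.9, 1.0]
width: 42.7
grasp_force: 0.9
```

Run:
```python
from bench import bot
from h import *
s=bot.read_camera("side"); st=bot.read_state(); print(st["eef_pos"],st["ft_force"])
cv2.imwrite("pics/a4.png",cv2.resize(s["frame"][130:260,150:320],(680,520),interpolation=cv2.INTER_CUBIC)[:,:,::-1])
```

```text
[603.27566404  11.58490598  46.01472386] [-0.40412455  0.37831399  0.38283001]
```

View pics/a4.png

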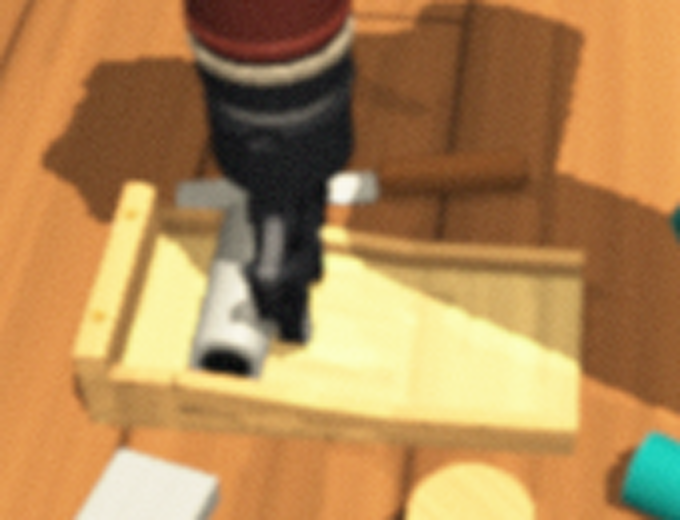

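The roller is still square against the fingers near the crest, at crop (225,310). Going slower over it.

Emit:
{"method": "arm_command", "body": {"motion": "2.5 0 0.4 0 0 0 50;2.5 0 0.4 0 0 0 50;2.5 0 0.4 0 0 0 50;2.5 0 0.4 0 0 0 50;2.5 0 0.4 0 0 0 50;2.5 0 0.4 0 0 0 50;2 0 0.3 0 0 0 50;2 0 0.3 0 0 0 50"}}

```text
clock: 7.68
eef_pos: [621.5, 11.7, 48.8]
orientation: [[-1.0, 0.0, 0.0], [0.0, 1.0, 0.0], [-0.0, 0.0, -1.0]]
ft_force: [-1.5, -1.0, 1.6]
width: 42.8
grasp_force: 0.9
```

Emit:
{"method": "arm_command", "body": {"motion": "2 0 0.3 0 0 0 50;2 0 0.3 0 0 0 50;2 0 0.3 0 0 0 50;1.5 0 0.2 0 0 0 50;1.5 0 0 0 0 0 50;1.5 0 0 0 0 0 50;1.5 0 0 0 0 0 50;1.5 0 0 0 0 0 50"}}

```text
clock: 8.35
eef_pos: [635.1, 11.6, 49.9]
orientation: [[-1.0, 0.0, 0.0], [0.0, 1.0, -0.0], [-0.0, -0.0, -1.0]]
ft_force: [0.1, 0.5, -0.1]
width: 42.3
grasp_force: 0.0
```

Emit:
{"method": "arm_command", "body": {"motion": "1.5 0 0 0 0 0 50;1.5 0 0 0 0 0 50;1 0 0 0 0 0 50;1 0 0 0 0 0 50;1 0 0 0 0 0 50;0.5 0 0 0 0 0 50;0 0 0 0 0 0 50;0 0 0 0 0 0 50"}}

```text
clock: 9.02
eef_pos: [641.2, 11.6, 49.9]
orientation: [[-1.0, 0.0, -0.0], [0.0, 1.0, 0.0], [0.0, 0.0, -1.0]]
ft_force: [-1.2, -0.3, -0.5]
width: 42.5
grasp_force: 0.0
```

Run:
```python
from bench import bot
from h import *
s=bot.read_camera("side"); st=bot.read_state(); print(st["eef_pos"],st["ft_force"])
cv2.imwrite("pics/a5.png",cv2.resize(s["frame"][130:260,150:320],(680,520),interpolation=cv2.INTER_CUBIC)[:,:,::-1])
```

```text
[641.16349489  11.66935438  49.8885464 ] [-0.61478607  0.22510825  0.11418874]
```

View pics/a5.png

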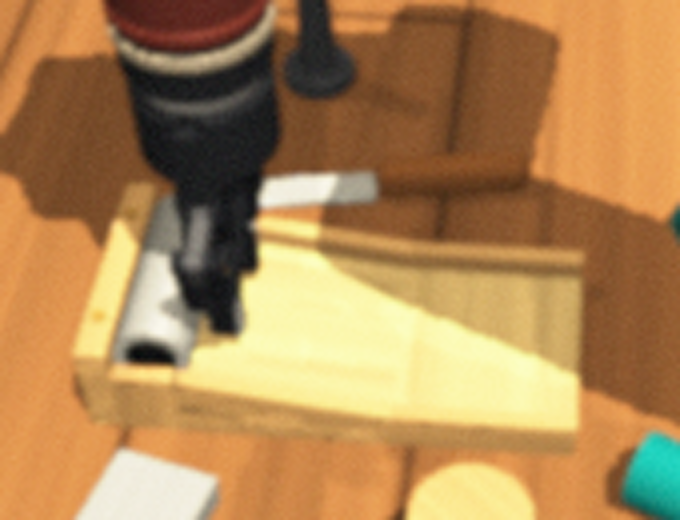

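The roller appears to have dropped into the seat by the stop, at crop (155,300), with the force now near zero. I press gently until contact confirms it is against the stop.

Emit:
{"method": "arm_command", "body": {"motion": "0.5 0 0 0 0 0 50;0.5 0 0 0 0 0 50;0.5 0 0 0 0 0 50;0.5 0 0 0 0 0 50;0 0 0 0 0 0 50;0 0 0 0 0 0 50;0 0 0 0 0 0 50;0 0 0 0 0 0 50"}}

```text
clock: 9.73
eef_pos: [643.2, 11.7, 49.9]
orientation: [[-1.0, 0.0, -0.0], [0.0, 1.0, -0.0], [0.0, -0.0, -1.0]]
ft_force: [-0.5, -0.1, 0.9]
width: 42.8
grasp_force: 0.0
```

Emit:
{"method": "arm_command", "body": {"motion": "0.5 0 0 0 0 0 50;0.5 0 0 0 0 0 50;0.5 0 0 0 0 0 50;0.5 0 0 0 0 0 50;0 0 0 0 0 0 50;0 0 0 0 0 0 50;0 0 0 0 0 0 50;0 0 0 0 0 0 50"}}

```text
clock: 10.4
eef_pos: [644.8, 11.7, 49.8]
orientation: [[-1.0, 0.0, -0.001], [0.0, 1.0, 0.0], [0.001, 0.0, -1.0]]
ft_force: [-3.6, -0.6, 1.5]
width: 42.8
grasp_force: 1.8
```

Now in contact with resistance. One more nudge confirms the stop, then I back off.

Emit:
{"method": "arm_command", "body": {"motion": "0.4 0 0 0 0 0 50;0.4 0 0 0 0 0 50;0 0 0 0 0 0 50;0 0 0 0 0 0 50;0 0 0 0 0 0 50;0 0 0 0 0 0 50;0 0 0 0 0 0 50;0 0 0 0 0 0 50"}}

```text
clock: 11.07
eef_pos: [644.9, 11.7, 49.7]
orientation: [[-1.0, -0.0, -0.002], [-0.0, 1.0, 0.0], [0.002, 0.0, -1.0]]
ft_force: [-6.8, -0.3, 3.8]
width: 43.0
grasp_force: 3.4
```

The force rises while the position stays put, so the roller is firmly against the stop. I retreat gently backwards, then up.

Emit:
{"method": "arm_command", "body": {"motion": "-0.5 0 0 0 0 0 50;-0.5 0 0 0 0 0 50;-1 0 0 0 0 0 50;-2 0 0 0 0 0 50;-4 0 0 0 0 0 50;-6 0 1 0 0 0 50;-8 0 4 0 0 0 50;-8 0 8 0 0 0 50"}}

```text
clock: 11.73
eef_pos: [614.5, 11.7, 62.6]
orientation: [[-1.0, 0.0, -0.002], [0.0, 1.0, 0.0], [0.002, 0.0, -1.0]]
ft_force: [-0.0, -1.2, 0.4]
width: 42.9
grasp_force: 0.0
```

Emit:
{"method": "arm_command", "body": {"motion": "-8 0 15 0 0 0 50;-10 0 20 0 0 0 50;-20 0 20 0 0 0 50;-25 0 20 0 0 0 50;-25 0 20 0 0 0 50;-25 0 20 0 0 0 50;-25 0 15 0 0 0 50;-20 0 5 0 0 0 50"}}

```text
clock: 12.4
eef_pos: [456.7, 11.7, 200.6]
orientation: [[-1.0, 0.0, 0.003], [0.0, 1.0, -0.0], [-0.003, -0.0, -1.0]]
ft_force: [0.2, 0.3, 0.2]
width: 43.0
grasp_force: 0.0
```

Run:
```python
from bench import bot
from h import *
t=bot.read_camera("top"); s=bot.read_camera("side"); st=bot.read_state(); print(st["eef_pos"],st["ft_force"],st["clock"])
a=cv2.resize(t["frame"][95:245,210:320],(380,520)); b=cv2.resize(s["frame"][160:260,160:300],(420,300))
v=np.zeros((520,800,3),np.uint8); v[:,:380]=a; v[:300,380:]=b
cv2.imwrite("pics/a6.png",v[:,:,::-1])
hsv=cv2.cvtColor(t["frame"],cv2.COLOR_RGB2HSV); roi=np.zeros(hsv.shape[:2],bool); roi[108:200,228:300]=1
C=big(roi&(hsv[...,1]<60)&(hsv[...,2]>60)); r=cv2.minAreaRect(C); print(r,ray(t,r[0],50)-[589,10.4,0])
```

```text
[455.37505323  11.86369721 199.73377304] [ 0.04203722 -0.20641976  0.04586263] 12.5
((259.8449401855469, 127.9675064086914), (18.294166564941406, 47.964542388916016), 87.79740142822266) [89.00643077  3.93948035 50.        ]
```

View pics/a6.png

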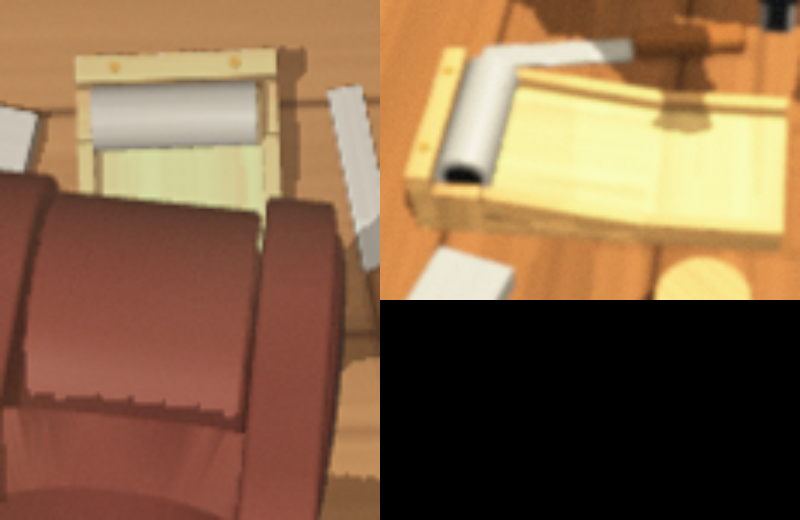

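The roller lies in the seat against the stop, at crop (175,115). It measures ramp x about 89 (2 mm calibration), the arm is clear and the tools were not moved.

```bash
python3 -c "
from bench import bot
print(bot.job_done())"
```

```text
the job is handed in; nothing more can be done
None
```

The steel roller is in the seat against the end stop, the fingers are clear of it, and the job was handed in at about 12.5 s; the hand-in returned no verdict.

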